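Push the ingredient pans home against the station rail

TASK

Push the red-lidded pan and the blue-lidded pan along the worktop with the fingers until each stands flat against the steel rail, in front of the tab of its own colour. Only push them: do not lift or tip them, and leave everything else standing where it is.

Things in the scene. Friction and masses are not known exactly. Their poses are not given: they have to be found in the camera images.
- rail: straight steel stop rail fixed on the worktop to the robot's right, 460 mm long (its x axis), 20 mm thick, 40 mm tall; origin at the middle of its underside. Its +y face, 10 mm from the origin, is the flat face the pans go against; +y points to the open worktop (roughly the robot's left). A thin foot plate reaches 55 mm behind it on the -y side.
- red_tab: red marker tab fixed on top of the rail, 60 mm along the rail, 20 mm wide, 18 mm tall; origin at the centre of its underside (40 mm above the worktop), on the rail's centre line; x along the rail, +y out of the rail towards the pans. The centre of a pan in place is 60 mm from it along +y. The two tabs are 160 mm apart and may be either way round.
- blue_tab: blue marker tab fixed on top of the rail, 60 mm along the rail, 20 mm wide, 18 mm tall; origin at the centre of its underside (40 mm above the worktop), on the rail's centre line; x along the rail, +y out of the rail towards the pans. The centre of a pan in place is 60 mm from it along +y. The two tabs are 160 mm apart and may be either way round.
- red_pan: shallow square steel pan with a flat red lid that has no handle, 100 x 100 mm, 70 mm tall, closed, about 0.5 kg; origin at the centre of its underside, z up, x and y square to its sides. It slides on the worktop and is too wide to pinch. It starts 60 to 130 mm out from the rail's face (gap along the rail's +y), up to 15 mm to one side of its tab, turned up to 0.35 rad either way from square to the rail.
- blue_pan: shallow square steel pan with a flat blue lid that has no handle, 100 x 100 mm, 70 mm tall, closed, about 0.5 kg; origin at the centre of its underside, z up, x and y square to its sides. It slides on the worktop and is too wide to pinch. It starts 60 to 130 mm out from the rail's face (gap along the rail's +y), up to 15 mm to one side of its tab, turned up to 0.35 rad either way from square to the rail.
- spice_jar: jar with yellow cap, 46 mm across, 90 mm tall, beside the rail near its far end; loose bystander; origin at the centre of its underside. Leave it alone.
- oil_bottle: bottle with green cap, 52 mm across, 140 mm tall, near the rail's end closest to the robot; loose bystander; origin at the centre of its underside. Leave it alone.
- steel_cup: open steel cup, 72 mm across, 80 mm tall, on the open worktop left of the pans; loose bystander; origin at the centre of its underside. Leave it alone.
- bowl: white bowl, 130 mm across, 55 mm tall, to the left; loose bystander; origin at the centre of its underside. Leave it alone.
- pepper_mill: dark wooden pepper mill, 52 mm across, 135 mm tall, to the left; loose bystander; origin at the centre of its underside. Leave it alone.
There are look-alikes about, which are no part of the job. What is shaped like the red_pan but pink is not meant. What is shaped like the blue_pan but yellow is not meant.

How it is judged:
By the outcome, as a careful person would: the job done as asked, in the order asked, and still so for the second after the job is handed in, with the robot touching nothing.
It also fails if it takes over 58 s, if anything falls off the work surface, if the arm or the gripper's body presses on something with over 40 N, if the wrist force passes 120 N, or if a joint passes its speed limit or range.

ROBOT

A 6-joint arm with a two-finger parallel gripper is mounted at the origin on the work surface. World frame = base frame: x ahead of the robot, y to its left, z up, the work surface at z = 0. Lengths are in m, angles in rad, forces in N, time in s.
With the tool pointing down it reaches from about 0.275 to 0.85 m from the base axis. Payload 5.2 kg.
Tool frame: the origin (TCP) lies midway between the tips of the shut fingers; the grasp point (between the pads) lies 19 mm behind it; x points along the fingers, y is the direction in which the jaws open and shut, and the axes are right-handed (so a half turn about x gives the same grasp; the last joint's range is limited). The gripper opens to 85 mm and grips with 20 to 120 N. Pads are 22 mm wide; open, the fingers measure 114 mm over their backs; the gripper's body (76 mm by 85 mm) begins 54 mm behind the grasp point. The pads swing forward as they close: fully open they stand 13 mm farther back than shut.
Start: joints at [-0.203, 0.259, 1.535, -0, 1.348, -0.203], TCP at [0.55, 0, 0.2] pointing down, gripper open.
Joint ranges: [-3.14, 3.14], [-0.91, 2.08], [0.19, 2.58], [-1.22, 4.36], [0.22, 2.71], [-3.12, 3.12]. Speed limits (rad/s): [2.57, 2.57, 3.14, 3.14, 3.14, 3.14].

INTERFACE

Orientations are given as a 3x3 rotation matrix whose columns are the frame's x, y, z axes.
In Python, from workcell import ctrl gives the robot as it stands.
- The arm moves only by the tool arm_command, never from a script. Its argument "series" is a list of rows, each a list of 3 entries, a list of its own where there are three numbers: the closure, from 0 (fully open) to 1 (shut), then the shift along the tool's x, y, z in m, then the turn about the tool's x in rad. A call has exactly 8 rows; each row is the pose to reach, as a shift and turn from the pose measured when the call began, along the tool's axes at that moment; what a row does not reach only later rows make up. A row lasts 1/8 s, in which the tool goes at most 62.5 mm and 10.7 degrees, less where a joint would pass 70% of its speed; a pose out of reach is approached as far as the arm can. A call with a gripper value outside its range is refused whole. The fingers move at their own pace and stop on an object; the grip force is fixed at half the most. Time passes only in rows, so rows that repeat a pose let the fingers close, or fill a call up. It gives the time, the measured TCP pose, the force and the opening at its end, in the units of the state.
- ctrl.get_obs(): the state, without advancing time (a new reading comes with each control period).
- ctrl.grab_frame(name): name is "scene" or "side" or "wrist"; returns a dict with "frame" (400x640x3 uint8, red, green, blue), "intrinsics" (3x3 intrinsics, pixels), "view" (4x4, takes a point from world to camera coordinates); the wrist camera has in their place "T_tool_cam" (4x4, takes a point from camera to tool coordinates, whose origin is the TCP and whose axes are the tool frame's). Camera axes: x right, y down, z forward; pixel columns grow to the right and rows downward; lengths in m; the calibration is good to about 2 mm. A picture is of the moment at which its call begins: read the wrist's pose just before it. There is no depth.
- ctrl.close_job(): hands the job in, once; it reports no verdict.
The state is a dict: "time": time; "q": joint angles; "joint_velocities": joint speeds; "tau": joint torques, N m; "ee_pos": TCP position; "tool_rot": TCP orientation; "contact_force": force on the tool from outside, world axes, zero at the start; "moment": the same for the moment, N m; "width": opening from 0.0 (shut) to 1.0 (fully open).
Only numpy, scipy, OpenCV 4.12 (cv2) and the standard library are available. Lean on these libraries where they do the work, as an engineer would, in place of code of your own. Each camera call takes 0.05 s, during which the arm holds its last target. There are 200 camera calls.

## Working session

There is one attempt and no reset: what is moved stays moved. The work goes in short steps, Python scripts to look and compute and a tool call to move; the robot and the scene stay as the last step left them, time stands still between calls to the robot, and variables do not carry over. Pictures are saved under pics/ and viewed, on a budget of 10 in all, crops included, one or two more only if the job needs it, and the job is handed in when it is done.

Besides the shell and the picture viewer there is one more tool, called after "Call:" by a JSON object that holds its "fn" and its "kwargs". arm_command: Moves the arm, as the interface text tells. Its arguments: {"type":"object","properties":{"series":{"type":"array"}},"required":["series"]}

```bash
mkdir -p pics
python3 - <<'E'
from workcell import ctrl
import cv2,numpy as np
o=ctrl.get_obs();print({k:np.round(v,3).tolist() for k,v in o.items()})
for n in("scene","side"):
    f=ctrl.grab_frame(n);cv2.imwrite(f"pics/{n}0.png",f["frame"][:,:,::-1]);np.savez(f"{n}.npz",**f);print(n,f["intrinsics"],f["view"])
E
```

```text
{'time': 0.0, 'q': [-0.203, 0.259, 1.536, -0.0, 1.348, -0.203], 'joint_velocities': [0.001, 0.0, -0.0, 0.001, 0.001, 0.0], 'tau': [0.0, -44.603, -29.057, -0.0, 0.012, -0.0], 'ee_pos': [0.549, 0.0, 0.199], 'tool_rot': [[-0.002, 1.0, 0.0], [0.0, 0.0, -1.0], [-1.0, -0.002, -0.0]], 'contact_force': [0.234, 0.571, -0.038], 'moment': [-0.023, 0.026, -0.011], 'width': 0.997}
scene [[436.44342003   0.         320.48499044]
 [  0.         436.44342003 201.16467436]
 [  0.           0.           1.        ]] [[-0.54725528  0.836959   -0.00335945  0.22546498]
 [ 0.64894304  0.42177718 -0.63322741 -0.37529084]
 [-0.52856844 -0.34871714 -0.7739585   1.388163  ]
 [ 0.          0.          0.          1.        ]]
side [[475.06101752   0.         324.66578837]
 [  0.         475.06101752 202.31692109]
 [  0.           0.           1.        ]] [[ 0.84798409 -0.52998494 -0.00624046 -0.44136868]
 [-0.39304229 -0.62088756 -0.67824508  0.32033476]
 [ 0.35558505  0.5775938  -0.73480927  1.04592066]
 [ 0.          0.          0.          1.        ]]
```

View pics/scene0.png

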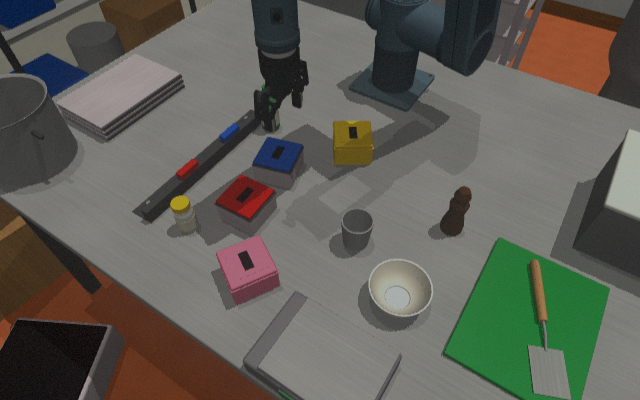

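View pics/side0.png

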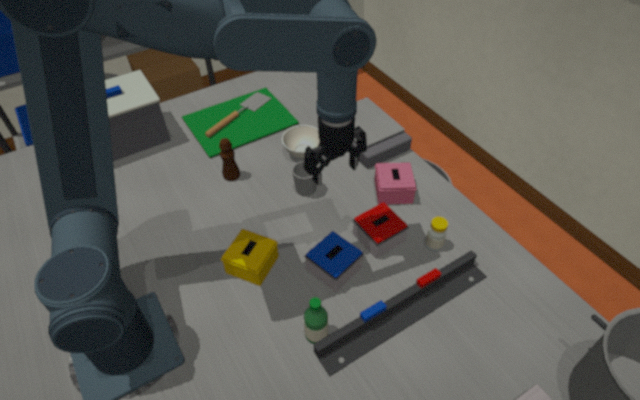

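The scene picture shows the rail from about (145,212) to (255,118), with the red tab at (187,168), the blue tab at (229,131), the red lid at (246,200) and the blue lid at (278,155). In the side picture the tabs are at (429,278) and (373,311), the red lid at (380,223), the blue lid at (334,255) and the bottle at (315,320).

```bash
cat > h.py <<'E'
import cv2,numpy as np
def ray(f,uv,z):
    uv=np.atleast_2d(np.asarray(uv,float)); K,V=f["intrinsics"],f["view"]
    R,t=V[:3,:3],V[:3,3]; c=-R.T@t
    d=np.c_[uv,np.ones(len(uv))]@np.linalg.inv(K).T@R
    return (c+d*((z-c[2])/d[:,2])[:,None])[:,:2]
def blobs(f,col,amin=40):
    h=cv2.cvtColor(f["frame"],cv2.COLOR_RGB2HSV)
    H,S,Vv=h[...,0].astype(int),h[...,1],h[...,2]
    m=((H<6)|(H>174))&(S>185)&(Vv>60) if col=="red" else (abs(H-112)<12)&(S>150)&(Vv>50)
    m=cv2.morphologyEx(m.astype(np.uint8),cv2.MORPH_OPEN,np.ones((2,2)))
    cs,_=cv2.findContours(m,cv2.RETR_EXTERNAL,cv2.CHAIN_APPROX_NONE)
    return [c[:,0,:] for c in cs if cv2.contourArea(c)>amin]
def rect(f,c,z):
    p=ray(f,cv2.convexHull(c.astype(np.int32))[:,0,:],z)
    (cx,cy),(w,h),a=cv2.minAreaRect((p*1000).astype(np.float32))
    return np.round([cx,cy,w,h,a],1)
def report(f,zl=.07):
    for col in("red","blue"):
        for c in blobs(f,col):
            p=rect(f,c,.07);
            if .2<p[0]/1000<.95 and -.6<p[1]/1000<.1 and p[2]<150: print(col,c.mean(0).round(),"z70",p,"z58",rect(f,c,.058))
E
python3 - <<'E'
from h import *
for n in("scene","side"):
    f=np.load(n+".npz");print(n);report(f)
f=np.load("side.npz");g=np.load("scene.npz")
print("rail side ends top",ray(f,[[317,348],[474,254]],.04)*1000,"scene",ray(g,[[146,213],[255,116]],.04)*1000)
print("cup",ray(g,[357,219],.08),"jar",ray(g,[180,203],.09),ray(f,[439,223],.09),"bottle",ray(f,[315,302],.14))
E
```

```text
scene
red [230. 197.] z70 [680.  -73.1  52.   33.5   3.4] z58 [673.4 -81.4  52.8  34.    3.4]
red [252. 199.] z70 [657.2 -25.5  95.5  61.9   2.2] z58 [650.3 -33.   97.   62.9   2.2]
red [188. 168.] z70 [ 6.649e+02 -2.192e+02  5.670e+01  1.780e+01  3.000e-01] z58 [ 6.581e+02 -2.298e+02  5.760e+01  1.800e+01  3.000e-01]
blue [278. 155.] z70 [507.5 -62.   98.   95.9  15.3] z58 [498.3 -70.   99.5  97.4  15.3]
blue [230. 132.] z70 [ 509.5 -218.6   24.8   58.5   82. ] z58 [ 500.2 -229.1   25.2   59.4   82. ]
side
red [429. 279.] z70 [ 646.2 -250.    61.2   21.8    0.8] z58 [ 653.  -244.8   62.    22.1    0.8]
red [381. 224.] z70 [ 6.52e+02 -5.66e+01  9.66e+01  9.96e+01  6.00e-01] z58 [ 6.588e+02 -4.890e+01  9.790e+01  1.009e+02  6.000e-01]
blue [374. 312.] z70 [ 490.4 -250.9   62.5   23.4    0.8] z58 [ 495.2 -245.8   63.3   23.7    0.8]
blue [335. 256.] z70 [500.7 -78.4  98.6  96.7  15.8] z58 [505.6 -71.   99.9  98.   15.8]
rail side ends top [[ 349.72074347 -243.24847951]
 [ 802.36560009 -239.55349924]] scene [[ 805.63305051 -224.78161286]
 [ 397.4216207  -229.35342012]]
cup [[0.58201677 0.20613142]] jar [[ 0.76362863 -0.14039893]] [[ 0.76095551 -0.14586425]] bottle [[ 0.37422291 -0.1987758 ]]
```

Call:
{"fn": "arm_command", "kwargs": {"series": [[0.3, [-0.05, 0.01, 0.02], 0], [0.3, [-0.1, 0.02, 0.04], 0], [0.3, [-0.15, 0.03, 0.06], 0], [0.3, [-0.2, 0.03, 0.08], 0], [0.3, [-0.2, 0.03, 0.08], 0], [0.3, [-0.2, 0.03, 0.08], 0], [0.3, [-0.2, 0.03, 0.08], 0], [0.3, [-0.2, 0.03, 0.08], 0]]}}

```text
time: 1.1
ee_pos: [0.5794, -0.0793, 0.3975]
tool_rot: [[-0.004, 1.0, 0.001], [0.001, 0.001, -1.0], [-1.0, -0.004, -0.001]]
contact_force: [-0.4, -0.3, 0.3]
width: 0.701
```

```bash
cat >> h.py <<'E'
def wrist(name):
    from workcell import ctrl
    o=ctrl.get_obs(); f=dict(ctrl.grab_frame("wrist"))
    T=np.eye(4);T[:3,:3]=o["tool_rot"];T[:3,3]=o["ee_pos"]
    f["view"]=np.linalg.inv(T@np.asarray(f["T_tool_cam"]))
    print("t",o["time"],"ee",np.round(o["ee_pos"],4),"F",np.round(o["contact_force"],1))
    cv2.imwrite(f"pics/{name}.png",f["frame"][:,:,::-1]);np.savez(name+".npz",**f); return f
E
python3 - <<'E'
from h import *
f=wrist("w1");report(f);print(f["T_tool_cam"])
E
```

```text
t 1.1 ee [ 0.5794 -0.0793  0.3975] F [-0.4 -0.3  0.3]
red [362. 241.] z70 [ 6.571e+02 -2.293e+02  5.740e+01  2.180e+01  1.000e-01] z58 [ 6.589e+02 -2.346e+02  5.880e+01  2.230e+01  1.000e-01]
red [368. 132.] z70 [657.2 -51.2  97.   96.6   2.4] z58 [659.  -52.2  99.3  98.9   2.4]
blue [271. 242.] z70 [ 5.011e+02 -2.304e+02  5.740e+01  2.370e+01  1.000e-01] z58 [ 4.992e+02 -2.357e+02  5.870e+01  2.420e+01  1.000e-01]
blue [269. 145.] z70 [505.7 -70.6  96.8  96.6  15.3] z58 [503.9 -72.   99.1  99.   15.3]
[[-1.00939683e-03 -2.79345221e-01  9.60190204e-01 -1.73365056e-01]
 [ 9.99998968e-01 -1.26340758e-03  6.83686327e-04  6.05518943e-04]
 [ 1.02212708e-03  9.60189904e-01  2.79346208e-01 -7.01664090e-02]
 [ 0.00000000e+00  0.00000000e+00  0.00000000e+00  1.00000000e+00]]
```

View pics/w1.png

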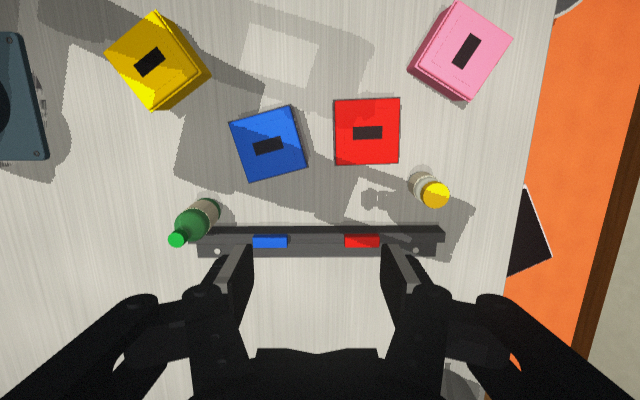

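The wrist view is much cleaner. It shows the blue lid at (269,145), turned about 15° CCW, the red lid at (368,132), about 2° CCW, and the tabs at (271,242) and (362,241). I'll push blue first, using both fingers spread parallel to the rail.

Call:
{"fn": "arm_command", "kwargs": {"series": [[0.3, [0.02, -0.025, -0.04], 0], [0.3, [0.05, -0.05, -0.08], 0], [0.3, [0.1, -0.077, -0.115], 0], [0.3, [0.16, -0.077, -0.115], 0], [0.3, [0.22, -0.077, -0.115], 0], [0.3, [0.28, -0.077, -0.115], 0], [0.3, [0.33, -0.077, -0.115], 0], [0.3, [0.365, -0.077, -0.115], 0]]}}

```text
time: 2.15
ee_pos: [0.4995, 0.0364, 0.0307]
tool_rot: [[-0.006, 1.0, 0.001], [0.001, 0.001, -1.0], [-1.0, -0.006, -0.001]]
contact_force: [0.8, -0.0, 0.2]
width: 0.698
```

Call:
{"fn": "arm_command", "kwargs": {"series": [[0.3, [0.0, 0, 0.01], 0], [0.3, [0, 0, 0.02], 0], [0.3, [0, 0, 0.032], 0], [0.3, [0, 0, 0.044], 0], [0.3, [0, 0, 0.056], 0], [0.3, [0, 0, 0.068], 0], [0.3, [0, 0, 0.08], 0], [0.3, [0, 0, 0.08], 0]]}}

```text
time: 3.15
ee_pos: [0.5018, -0.0449, 0.0333]
tool_rot: [[-0.001, 1.0, -0.0], [0.001, -0.0, -1.0], [-1.0, -0.001, -0.001]]
contact_force: [-0.4, 2.8, 9.7]
width: 0.704
```

Run:
```python
from h import *
f=wrist("w2");report(f)
```

```text
t 3.15 ee [ 0.5018 -0.0449  0.0333] F [-0.4  2.8  9.7]
red [591. 259.] z70 [626.2 -51.9  55.5 108.1  15.5] z58 [637.1 -58.7  60.4 117.5  15.5]
blue [310. 274.] z70 [502.3 -64.   95.4  89.   14.6] z58 [502.3 -71.9 103.8  96.8  14.6]
```

View pics/w2.png

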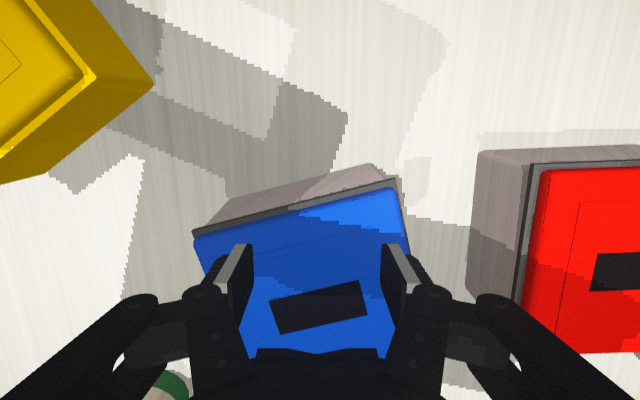

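The picture is odd: the finger tips at (240,250) and (390,250) are drawn over the lid, whose outer edge runs from (195,237) to (400,185), and there is 10 N upward. I'll check from the side before pushing on.

Run:
```python
from h import *
from workcell import ctrl
f=np.load("w2.npz");print(ray(f,[[195,237],[400,185]],.07))
print(f["intrinsics"])
a=[]
for n in("scene","side"):
    g=ctrl.grab_frame(n);print(n);report(g)
    c=g["frame"][80:240,170:370] if n=="scene" else g["frame"][150:310,260:460]
    a.append(cv2.resize(c,None,fx=2,fy=2,interpolation=cv2.INTER_CUBIC))
cv2.imwrite("pics/c2.png",np.hstack(a)[:,:,::-1])
o=ctrl.get_obs();print(o["q"],o["contact_force"],o["ee_pos"])
```

```text
[[ 0.44704913 -0.03285367]
 [ 0.53892565 -0.00852812]]
[[322.89642769   0.         316.49568601]
 [  0.         322.89642769 198.19214034]
 [  0.           0.           1.        ]]
scene
red [245. 194.] z70 [657.7 -43.2  95.9  97.2   2.7] z58 [650.8 -50.9  97.4  98.7   2.7]
red [188. 168.] z70 [ 6.650e+02 -2.192e+02  5.660e+01  1.770e+01  2.000e-01] z58 [ 6.582e+02 -2.297e+02  5.750e+01  1.800e+01  2.000e-01]
blue [266. 161.] z70 [547.9 -77.4  82.4  43.   68.6] z58 [539.2 -85.7  83.7  43.7  68.6]
blue [290. 156.] z70 [496.1 -31.3 101.1  43.9  26.2] z58 [486.6 -38.9 102.7  44.6  26.2]
blue [230. 132.] z70 [ 509.4 -218.3   58.6   21.3    0.7] z58 [ 500.2 -228.8   59.6   21.6    0.7]
side
red [429. 279.] z70 [ 646.  -249.9   61.5   21.7    0.8] z58 [ 652.8 -244.8   62.3   22.     0.8]
red [380. 224.] z70 [652.4 -56.9  97.9  98.1   2.1] z58 [659.3 -49.3  99.2  99.4   2.1]
blue [374. 312.] z70 [ 4.895e+02 -2.509e+02  6.130e+01  2.340e+01  4.000e-01] z58 [ 4.942e+02 -2.458e+02  6.210e+01  2.370e+01  4.000e-01]
blue [333. 255.] z70 [500.4 -76.6  97.1 100.   14.8] z58 [505.3 -69.3  98.4 101.4  14.8]
[-3.10749035e-01  3.57000042e-01  1.85574167e+00 -1.59251386e-04
  9.29613508e-01 -3.11037721e-01] [-1.07071496  1.40982515 10.21128618] [ 0.50185437 -0.04485032  0.03328012]
```

View pics/c2.png

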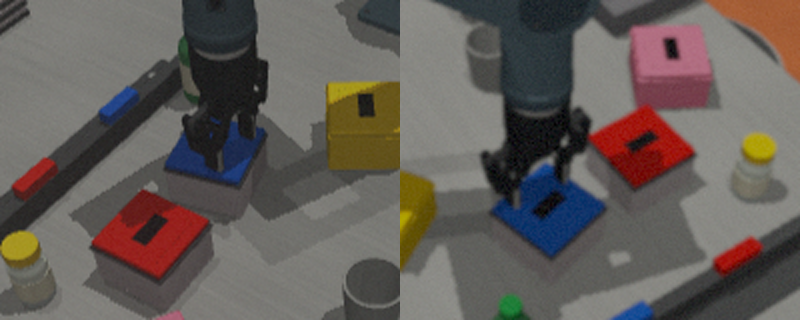

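The fingers are sitting on the lid and skated over it. The finger tips are evidently about 35 mm behind the reported TCP at this opening. The pan hasn't moved measurably. I'll lift, back off and come down lower.

Call:
{"fn": "arm_command", "kwargs": {"series": [[0.3, [-0.03, 0, 0], 0], [0.4, [-0.05, 0, -0.02], 0], [0.4, [-0.05, 0, -0.06], 0], [0.4, [-0.05, 0, -0.09], 0], [0.4, [-0.04, 0, -0.095], 0], [0.4, [-0.01, 0, -0.095], 0], [0.4, [0.018, 0, -0.095], 0], [0.4, [0.018, 0, -0.095], 0]]}}

```text
time: 4.3
ee_pos: [0.5, 0.0492, 0.0135]
tool_rot: [[-0.005, 1.0, -0.0], [0.0, -0.0, -1.0], [-1.0, -0.005, -0.0]]
contact_force: [0.8, -0.1, 0.6]
width: 0.6
```

Call:
{"fn": "arm_command", "kwargs": {"series": [[0.4, [0.0, 0, 0.015], 0], [0.4, [0, 0, 0.03], 0], [0.4, [0, 0, 0.042], 0], [0.4, [0, 0, 0.054], 0], [0.4, [0, 0, 0.062], 0], [0.4, [0, 0, 0.07], 0], [0.4, [0, 0, 0.07], 0], [0.4, [0, 0, 0.07], 0]]}}

```text
time: 5.3
ee_pos: [0.4994, -0.0209, 0.0133]
tool_rot: [[-0.006, 1.0, -0.0], [0.0, -0.0, -1.0], [-1.0, -0.006, -0.0]]
contact_force: [-0.4, 0.0, 0.2]
width: 0.6
```

Run:
```python
from h import *
from workcell import ctrl
g=ctrl.grab_frame("side");report(g)
f=wrist("w3");report(f)
a=[cv2.resize(g["frame"][150:350,260:460],(400,400),interpolation=cv2.INTER_CUBIC),f["frame"][:,120:520]]
cv2.imwrite("pics/c3.png",np.hstack(a)[:,:,::-1])
```

```text
red [429. 279.] z70 [ 646.  -249.9   61.5   21.7    0.8] z58 [ 652.8 -244.8   62.3   22.     0.8]
red [381. 224.] z70 [652.6 -57.1  98.4  97.6   2.6] z58 [659.5 -49.4  99.7  98.9   2.6]
blue [374. 312.] z70 [ 489.8 -251.1   23.4   60.9   89.2] z58 [ 494.5 -246.    23.7   61.7   89.2]
blue [337. 262.] z70 [494.9 -95.9  96.5  98.8   8.1] z58 [499.7 -88.7  97.8 100.1   8.1]
t 5.35 ee [ 0.4995 -0.0208  0.0133] F [-0.3  0.3  0.9]
red [605. 312.] z70 [618.1 -41.9  36.6  89.2  15.4] z58 [630.1 -51.3  40.3  98.3  15.4]
blue [197. 367.] z70 [446.6 -63.1  12.6   2.7  87. ] z58 [441.  -74.7  13.9   3.   87. ]
blue [319. 332.] z70 [500.8 -43.3  57.9  25.2   0.8] z58 [500.8 -52.8  63.9  27.8   0.8]
```

View pics/c3.png

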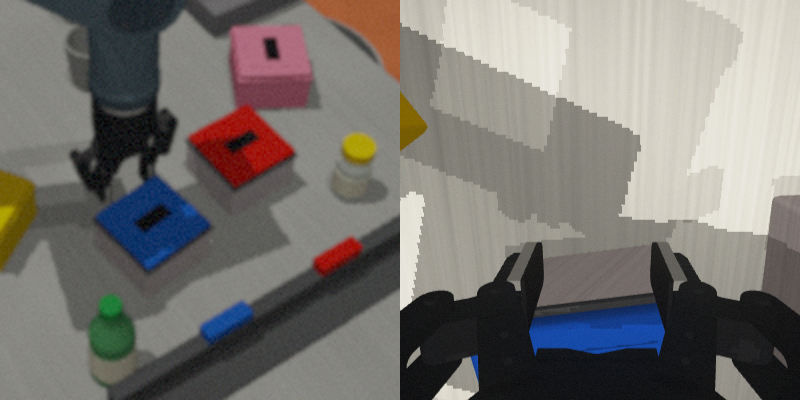

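Now the fingers are in front of the blue pan's outer face (wrist crop). In the side crop the pan has slid and straightened to about 8°, with its x close to the tab. I'll keep pushing.

Call:
{"fn": "arm_command", "kwargs": {"series": [[0.4, [0.0, 0, 0.01], 0], [0.4, [0, 0, 0.02], 0], [0.4, [0, 0, 0.03], 0], [0.4, [0, 0, 0.04], 0], [0.4, [0, 0, 0.05], 0], [0.4, [0, 0, 0.06], 0], [0.4, [0, 0, 0.067], 0], [0.4, [0, 0, 0.072], 0]]}}

```text
time: 6.4
ee_pos: [0.4994, -0.0931, 0.0132]
tool_rot: [[-0.006, 1.0, -0.0], [0.0, -0.0, -1.0], [-1.0, -0.006, -0.0]]
contact_force: [0.1, 5.3, 2.4]
width: 0.6
```

Call:
{"fn": "arm_command", "kwargs": {"series": [[0.4, [0.0, 0, 0.004], 0], [0.4, [0, 0, 0.008], 0], [0.4, [0, 0, 0.012], 0], [0.4, [0, 0, 0.015], 0], [0.4, [0, 0, 0.017], 0], [0.4, [0, 0, 0.019], 0], [0.4, [0, 0, 0.02], 0], [0.4, [0, 0, 0.02], 0]]}}

```text
time: 7.4
ee_pos: [0.4994, -0.1133, 0.0132]
tool_rot: [[-0.006, 1.0, -0.0], [0.0, -0.0, -1.0], [-1.0, -0.006, -0.0]]
contact_force: [-0.4, 4.0, 2.2]
width: 0.598
```

Run:
```python
from h import *
from workcell import ctrl
for n in("side","scene"): print(n);report(ctrl.grab_frame(n))
```

```text
side
red [429. 279.] z70 [ 646.  -249.6   61.6   21.6    1.3] z58 [ 652.8 -244.5   62.4   21.8    1.3]
red [383. 224.] z70 [653.3 -56.6  96.2  97.9   2.1] z58 [660.2 -49.   97.5  99.2   2.1]
blue [374. 312.] z70 [ 490.5 -250.3   62.3   24.6    0.9] z58 [ 495.3 -245.2   63.1   24.9    0.9]
blue [354. 290.] z70 [ 487.1 -180.2   97.    99.6    0.5] z58 [ 491.8 -174.2   98.3  100.9    0.5]
scene
red [246. 197.] z70 [658.3 -43.1  97.4  97.    2.2] z58 [651.4 -50.8  98.9  98.5   2.2]
red [188. 168.] z70 [ 664.9 -218.9   18.7   56.8   89.2] z58 [ 658.1 -229.4   19.    57.6   89.2]
blue [237. 135.] z70 [ 510.1 -204.3  111.4   65.5   32.6] z58 [ 500.9 -214.6  113.1   66.5   32.6]
```

Blue is almost at the rail but about 7 mm too far towards −x, because squaring it turned it about the finger. The bottle is close on that side, so I'll back off and take a precise overhead view.

Call:
{"fn": "arm_command", "kwargs": {"series": [[0.4, [0.0, 0, -0.02], 0], [0.6, [-0.04, 0, -0.04], 0], [1, [-0.1, 0, -0.03], 0], [1, [-0.16, 0, -0.02], 0], [1, [-0.21, 0, 0.0], 0], [1, [-0.26, 0, 0.0], 0], [1, [-0.26, 0, 0.0], 0], [1, [-0.26, 0, 0.0], 0]]}}

```text
time: 8.5
ee_pos: [0.5007, -0.1128, 0.2726]
tool_rot: [[-0.007, 1.0, -0.0], [-0.0, -0.0, -1.0], [-1.0, -0.007, 0.0]]
contact_force: [-0.3, 1.2, -0.2]
width: 0.001
```

Run:
```python
from h import *
f=wrist("w4");report(f)
```

```text
t 8.5 ee [ 0.5007 -0.1128  0.2726] F [-0.3  1.2 -0.2]
red [434. 256.] z70 [ 6.510e+02 -2.282e+02  6.130e+01  2.380e+01  1.000e-01] z58 [ 6.557e+02 -2.341e+02  6.330e+01  2.460e+01  1.000e-01]
red [455. 109.] z70 [655.5 -51.2  97.6  96.6   2.3] z58 [660.4 -51.5 100.7  99.7   2.3]
blue [309. 214.] z70 [ 490.9 -174.7   97.8   96.7   89.9] z58 [ 490.5 -178.9  100.9   99.8   89.9]
```

View pics/w4.png

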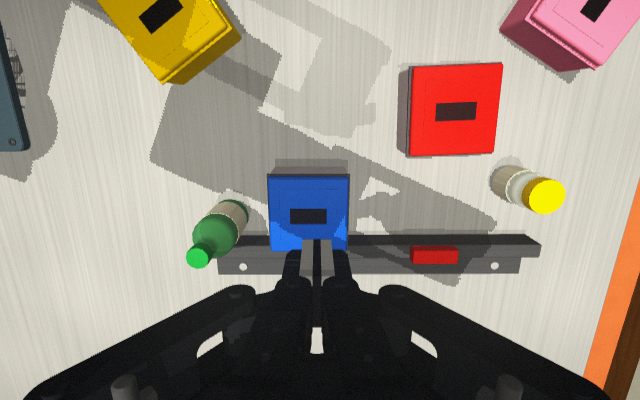

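The picture shows blue square at (309,214) and about 7 mm left of its tab. The bottle's cap is at (197,258) and its base near (235,208). The red pan is at (455,109).

Run:
```python
from h import *
f=np.load("w4.npz");print("cap",ray(f,[[197,258]],.14),"shoulder",ray(f,[[214,236]],.095),"base ground edge right/top",ray(f,[[248,206],[232,199]],.01))
f=np.load("w1.npz");print("cap",ray(f,[[177,240]],.14),"base r/t",ray(f,[[221,205],[210,198]],.01), "jar cap",ray(f,[[435,194]],.09))
```

```text
cap [[ 0.37557259 -0.19688222]] shoulder [[ 0.37989915 -0.19108781]] base ground edge right/top [[ 0.40264944 -0.18110584]
 [ 0.3806913  -0.17077397]]
cap [[ 0.37763307 -0.19721805]] base r/t [[ 0.40497725 -0.18484683]
 [ 0.38614496 -0.17158366]] jar cap [[ 0.76204865 -0.14185878]]
```

Call:
{"fn": "arm_command", "kwargs": {"series": [[1, [0.0, -0.04, 0.005], 0], [1, [0.02, -0.084, 0.01], 0], [1, [0.07, -0.084, 0.015], 0], [1, [0.12, -0.084, 0.015], 0], [1, [0.16, -0.084, 0.015], 0], [1, [0.2, -0.084, 0.015], 0], [1, [0.235, -0.084, 0.015], 0], [1, [0.247, -0.084, 0.015], 0]]}}

```text
time: 9.55
ee_pos: [0.4115, -0.1256, 0.0227]
tool_rot: [[-0.014, 1.0, 0.0], [0.004, 0.0, -1.0], [-1.0, -0.014, -0.004]]
contact_force: [0.8, -0.5, 0.8]
width: -0.0
```

Call:
{"fn": "arm_command", "kwargs": {"series": [[1, [0.0, 0.003, 0], 0], [1, [0, 0.006, 0], 0], [1, [0, 0.009, 0], 0], [1, [0, 0.012, 0], 0], [1, [0, 0.014, 0], 0], [1, [0, 0.016, 0], 0], [1, [0, 0.018, 0], 0], [1, [0, 0.018, 0], 0]]}}

```text
time: 10.55
ee_pos: [0.4281, -0.1247, 0.0222]
tool_rot: [[-0.017, 1.0, 0.0], [0.006, 0.001, -1.0], [-1.0, -0.017, -0.006]]
contact_force: [-5.6, 1.5, 4.8]
width: -0.0
```

Run:
```python
from h import *
from workcell import ctrl
g=ctrl.grab_frame("side");report(g);print(ctrl.get_obs()["contact_force"])
cv2.imwrite("pics/c5.png",cv2.resize(g["frame"][180:380,260:460],(600,600),interpolation=cv2.INTER_CUBIC)[:,:,::-1])
```

```text
red [429. 279.] z70 [ 646.  -249.5   61.5   21.5    1.7] z58 [ 652.8 -244.4   62.3   21.8    1.7]
red [381. 223.] z70 [652.7 -57.3  96.9  96.8   1.7] z58 [659.6 -49.7  98.1  98.1   1.7]
blue [374. 312.] z70 [ 4.905e+02 -2.506e+02  6.240e+01  2.470e+01  4.000e-01] z58 [ 4.952e+02 -2.455e+02  6.320e+01  2.500e+01  4.000e-01]
blue [355. 290.] z70 [ 488.4 -181.5   97.4   96.9   88.2] z58 [ 493.1 -175.5   98.7   98.1   88.2]
[-4.59825494  2.46752776  4.88824082]
```

View pics/c5.png

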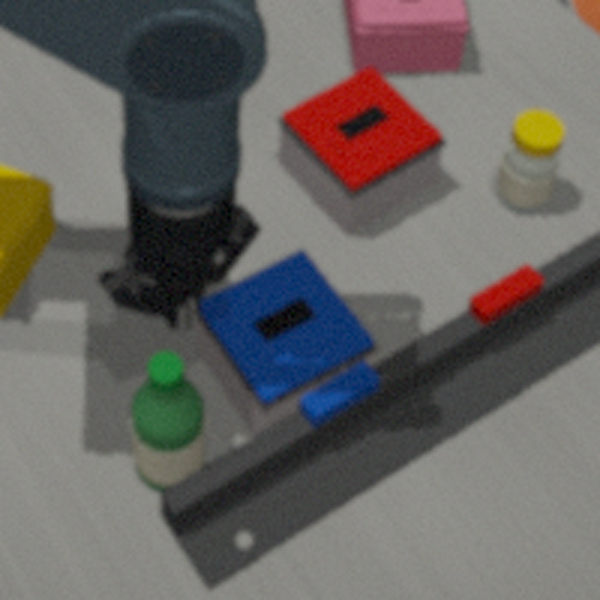

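The side crop shows the shut fingers beside blue's outer-left corner, clear of the bottle, with blue nudged and turned about 2° CW. A few millimetres more, then back off.

Call:
{"fn": "arm_command", "kwargs": {"series": [[1, [0.0, 0.001, 0], 0], [1, [0, 0.002, 0], 0], [1, [0, 0.003, 0], 0], [1, [0, 0.004, 0], 0], [1, [0, 0.005, 0], 0], [1, [0, 0.006, 0], 0], [1, [0, 0.006, 0], 0], [1, [0, 0.006, 0], 0]]}}

```text
time: 11.6
ee_pos: [0.4312, -0.1232, 0.0217]
tool_rot: [[-0.023, 1.0, 0.001], [0.008, 0.001, -1.0], [-1.0, -0.023, -0.008]]
contact_force: [-9.8, 2.6, 7.9]
width: 0.004
```

Run:
```python
from h import *
from workcell import ctrl
g=ctrl.grab_frame("side");report(g)
```

```text
red [430. 279.] z70 [ 646.1 -249.5   61.4   21.2    2. ] z58 [ 652.9 -244.4   62.2   21.5    2. ]
red [381. 224.] z70 [652.7 -56.9  97.4  98.1   2.1] z58 [659.6 -49.3  98.7  99.4   2.1]
blue [374. 312.] z70 [ 490.2 -250.3   62.4   25.2    1.9] z58 [ 494.9 -245.2   63.2   25.5    1.9]
blue [356. 289.] z70 [ 490.1 -181.4   97.5   96.7   86.7] z58 [ 494.9 -175.4   98.8   98.    86.7]
```

Call:
{"fn": "arm_command", "kwargs": {"series": [[1, [0.0, 0.002, 0], 0], [1, [0, 0.004, 0], 0], [1, [0, 0.005, 0], 0], [1, [0, 0.006, 0], 0], [1, [0, 0.006, 0], 0], [1, [0, 0.0, 0], 0], [1, [0, -0.01, 0], 0], [1, [0, -0.02, -0.0], 0]]}}

```text
time: 12.65
ee_pos: [0.4111, -0.1235, 0.0223]
tool_rot: [[-0.021, 1.0, 0.001], [0.008, 0.001, -1.0], [-1.0, -0.021, -0.008]]
contact_force: [-0.0, 0.0, -0.5]
width: 0.001
```

Call:
{"fn": "arm_command", "kwargs": {"series": [[1, [-0.02, 0.0, -0.03], 0], [1, [-0.07, 0.03, -0.06], 0], [0.4, [-0.09, 0.07, -0.09], 0], [0.4, [-0.08, 0.09, -0.1], 0], [0.4, [-0.06, 0.09, -0.1], 0], [0.4, [-0.02, 0.09, -0.1], 0], [0.4, [0.008, 0.09, -0.1], 0], [0.4, [0.008, 0.09, -0.1], 0]]}}

```text
time: 13.65
ee_pos: [0.4987, -0.023, 0.0114]
tool_rot: [[-0.026, 1.0, 0.0], [0.009, 0.001, -1.0], [-1.0, -0.026, -0.009]]
contact_force: [0.1, 0.1, 0.4]
width: 0.601
```

Run:
```python
from h import *
from workcell import ctrl
g=ctrl.grab_frame("side");report(g)
```

```text
red [429. 279.] z70 [ 646.  -250.    61.5   21.8    0.8] z58 [ 652.8 -244.8   62.3   22.1    0.8]
red [382. 224.] z70 [652.6 -57.2  98.2  98.1   2.4] z58 [659.5 -49.5  99.5  99.4   2.4]
blue [374. 312.] z70 [ 490.1 -250.3   25.1   63.2   89.9] z58 [ 494.8 -245.1   25.4   64.1   89.9]
blue [356. 289.] z70 [ 491.4 -180.1   97.4   97.6   85.6] z58 [ 496.2 -174.    98.7   98.9   85.6]
```

Call:
{"fn": "arm_command", "kwargs": {"series": [[0.4, [0.0, 0, 0.02], 0], [0.4, [0, 0, 0.04], 0], [0.4, [0, 0, 0.055], 0], [0.4, [0, 0, 0.067], 0], [0.4, [0, 0, 0.075], 0], [0.4, [0, 0, 0.081], 0], [0.4, [0, 0, 0.086], 0], [0.4, [0, 0, 0.09], 0]]}}

```text
time: 14.7
ee_pos: [0.4988, -0.1111, 0.0118]
tool_rot: [[-0.026, 1.0, -0.001], [0.013, -0.001, -1.0], [-1.0, -0.026, -0.013]]
contact_force: [-2.2, 13.7, 8.2]
width: 0.601
```

Call:
{"fn": "arm_command", "kwargs": {"series": [[0.4, [0, 0, 0.001], 0], [0.4, [0, 0, 0.002], 0], [0.4, [0, 0, 0.003], 0], [0.4, [0, 0, 0.004], 0], [0.4, [0, 0, 0.005], 0], [0.4, [0, 0, 0.006], 0], [0.4, [0, 0, 0.007], 0], [0.4, [0, 0, 0.007], 0]]}}

```text
time: 15.7
ee_pos: [0.4962, -0.1133, 0.0116]
tool_rot: [[-0.031, 1.0, -0.002], [0.02, -0.002, -1.0], [-0.999, -0.031, -0.02]]
contact_force: [-4.1, 16.6, 11.4]
width: 0.599
```

Run:
```python
from h import *
from workcell import ctrl
g=ctrl.grab_frame("side");report(g)
```

```text
red [429. 279.] z70 [ 646.  -250.    61.5   21.8    0.8] z58 [ 652.8 -244.8   62.3   22.1    0.8]
red [383. 224.] z70 [652.7 -56.8  95.6  99.6   0.9] z58 [659.6 -49.2  96.9 100.9   0.9]
blue [374. 311.] z70 [ 490.5 -249.5   62.3   25.3    0.9] z58 [ 495.3 -244.4   63.1   25.6    0.9]
blue [356. 289.] z70 [ 490.7 -182.    98.7   97.1   88.5] z58 [ 495.5 -176.   100.    98.4   88.5]
```

Call:
{"fn": "arm_command", "kwargs": {"series": [[0.4, [0, 0, -0.015], 0], [0.4, [0, 0, -0.04], 0], [0.4, [-0.05, 0, -0.05], 0], [0.4, [-0.11, 0.02, -0.03], 0], [0.4, [-0.17, 0.04, -0.02], 0], [0.4, [-0.23, 0.06, -0.01], 0], [0.4, [-0.29, 0.06, -0.0], 0], [0.4, [-0.29, 0.06, -0.0], 0]]}}

```text
time: 16.75
ee_pos: [0.5678, -0.1208, 0.3049]
tool_rot: [[-0.021, 1.0, -0.003], [0.015, -0.002, -1.0], [-1.0, -0.021, -0.015]]
contact_force: [-0.0, 0.4, -0.7]
width: 0.601
```

Run:
```python
from h import *
from workcell import ctrl
f=wrist("w6");report(f);report(ctrl.grab_frame("side"))
print(ctrl.get_obs()["tool_rot"].round(3))
```

```text
t 16.75 ee [ 0.5678 -0.1208  0.3049] F [-0.   0.4 -0.7]
red [383. 242.] z70 [ 6.553e+02 -2.296e+02  5.780e+01  2.210e+01  3.000e-01] z58 [ 6.578e+02 -2.347e+02  5.940e+01  2.270e+01  3.000e-01]
red [393. 105.] z70 [656.6 -51.4  96.6  96.4   2.2] z58 [659.  -51.3  99.5  99.2   2.2]
blue [266. 208.] z70 [ 494.9 -184.6  114.3   97.    88.1] z58 [ 492.7 -188.4  117.7   99.8   88.1]
red [429. 279.] z70 [ 6.470e+02 -2.492e+02  6.340e+01  2.240e+01  3.000e-01] z58 [ 6.538e+02 -2.441e+02  6.420e+01  2.270e+01  3.000e-01]
red [382. 224.] z70 [652.7 -57.   96.6  98.8   1.7] z58 [659.6 -49.3  97.9 100.1   1.7]
blue [374. 312.] z70 [ 489.9 -250.1   63.    25.7    0.9] z58 [ 494.6 -245.    63.8   26.     0.9]
blue [356. 290.] z70 [ 490.1 -182.6   97.6   97.4   88.5] z58 [ 494.9 -176.6   98.9   98.6   88.5]
[[-0.029  1.    -0.003]
 [ 0.019 -0.002 -1.   ]
 [-0.999 -0.029 -0.019]]
```

View pics/w6.png

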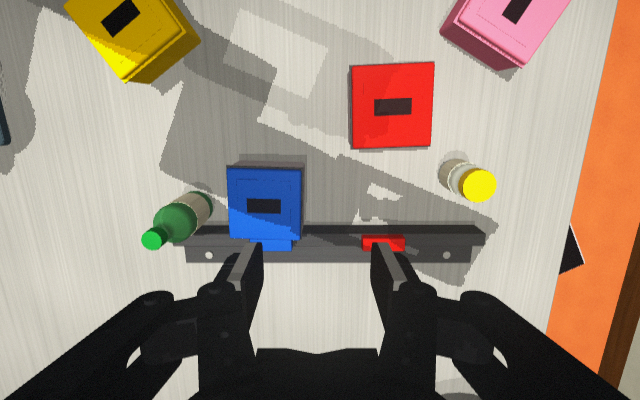

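The overhead picture shows the blue lid's centre near (266,203), still turned about 1.7° CW and 3–4 mm left of the tab centre (271,245). I'll press its left end with shut fingers, then shear it towards +x along the rail.

Call:
{"fn": "arm_command", "kwargs": {"series": [[1, [0.02, -0.04, -0.02], 0], [1, [0.06, -0.086, -0.037], 0], [1, [0.11, -0.086, -0.037], 0], [1, [0.16, -0.086, -0.037], 0], [1, [0.2, -0.086, -0.037], 0], [1, [0.24, -0.086, -0.037], 0], [1, [0.267, -0.086, -0.037], 0], [1, [0.275, -0.086, -0.037], 0]]}}

```text
time: 17.85
ee_pos: [0.4685, -0.0756, 0.0256]
tool_rot: [[-0.035, 0.999, -0.002], [0.021, -0.001, -1.0], [-0.999, -0.035, -0.021]]
contact_force: [-0.2, -0.3, 0.4]
width: 0.003
```

Call:
{"fn": "arm_command", "kwargs": {"series": [[1, [0, 0, 0.012], 0], [1, [0, 0, 0.022], 0], [1, [0, 0, 0.027], 0], [1, [0, 0, 0.03], 0], [1, [0, 0, 0.032], 0], [1, [0, 0, 0.034], 0], [1, [0, 0.0, 0.035], 0], [1, [0, 0, 0.035], 0]]}}

```text
time: 18.85
ee_pos: [0.4684, -0.1105, 0.0248]
tool_rot: [[-0.035, 0.999, -0.002], [0.021, -0.001, -1.0], [-0.999, -0.035, -0.021]]
contact_force: [-0.5, -0.6, -0.2]
width: -0.001
```

Run:
```python
from h import *
from workcell import ctrl
report(ctrl.grab_frame("side"))
```

```text
red [429. 279.] z70 [ 646.  -249.4   61.5   21.5    2. ] z58 [ 652.8 -244.2   62.3   21.8    2. ]
red [381. 224.] z70 [652.7 -56.8  96.9  98.4   1.8] z58 [659.6 -49.2  98.1  99.7   1.8]
blue [374. 312.] z70 [ 490.5 -249.9   62.2   26.     1.4] z58 [ 495.3 -244.8   63.1   26.3    1.4]
blue [356. 290.] z70 [ 490.4 -182.6   97.3   97.1   88.2] z58 [ 495.2 -176.6   98.6   98.4   88.2]
```

Call:
{"fn": "arm_command", "kwargs": {"series": [[1, [0, 0, 0.002], 0], [1, [0, 0, 0.004], 0], [1, [0, 0, 0.006], 0], [1, [0, 0.001, 0.007], 0], [1, [0, 0.003, 0.008], 0], [1, [0, 0.005, 0.008], 0], [1, [0, 0.007, 0.008], 0], [1, [0, 0.007, 0.008], 0]]}}

```text
time: 19.9
ee_pos: [0.4712, -0.1145, 0.0231]
tool_rot: [[-0.044, 0.999, -0.003], [0.028, -0.001, -1.0], [-0.999, -0.044, -0.028]]
contact_force: [-5.9, 11.1, 4.3]
width: 0.003
```

Run:
```python
from h import *
from workcell import ctrl
report(ctrl.grab_frame("side"))
```

```text
red [429. 279.] z70 [ 646.  -249.8   61.6   21.6    1. ] z58 [ 652.8 -244.7   62.5   21.8    1. ]
red [382. 224.] z70 [652.6 -56.9  96.4  99.    1.4] z58 [659.5 -49.2  97.6 100.3   1.4]
blue [374. 312.] z70 [ 490.8 -249.8   64.8   25.9    0.9] z58 [ 495.5 -244.7   65.7   26.3    0.9]
blue [356. 290.] z70 [ 490.2 -182.8   98.5   97.1   89.1] z58 [ 495.  -176.8   99.8   98.4   89.1]
```

Call:
{"fn": "arm_command", "kwargs": {"series": [[1, [0, 0.0, 0.004], 0], [1, [0, 0.0, 0.005], 0], [1, [0, 0.003, 0.005], 0], [1, [0, 0.006, 0.005], 0], [1, [0, 0.008, 0.005], 0], [1, [0, 0.01, 0.005], 0], [1, [0, 0.011, 0.005], 0], [1, [0, 0.011, 0.005], 0]]}}

```text
time: 20.95
ee_pos: [0.4767, -0.1148, 0.0209]
tool_rot: [[-0.055, 0.999, -0.003], [0.036, -0.001, -0.999], [-0.998, -0.055, -0.036]]
contact_force: [-7.9, 12.7, 3.3]
width: -0.005
```

Run:
```python
from h import *
from workcell import ctrl
report(ctrl.grab_frame("side"))
```

```text
red [429. 279.] z70 [ 645.4 -249.6   22.    62.8   89.6] z58 [ 652.2 -244.5   22.2   63.6   89.6]
red [383. 224.] z70 [653.5 -57.6  96.6  96.2   2.6] z58 [660.4 -49.9  97.8  97.4   2.6]
blue [361. 296.] z70 [ 490.4 -198.6  128.7   96.9   89.9] z58 [ 495.2 -192.9  130.4   98.2   89.9]
```

Blue is now square (side angle 89.9°), but it's still about 3.5 mm short in x. I'll repeat the corner nudge that gave about 4 mm, this time loading and unloading within one call so the tool doesn't drift.

Call:
{"fn": "arm_command", "kwargs": {"series": [[1, [0, 0, -0.02], 0], [1, [-0.005, -0.01, -0.04], 0], [1, [-0.01, -0.05, -0.04], 0], [1, [-0.01, -0.074, -0.035], 0], [1, [-0.01, -0.074, -0.015], 0], [1, [-0.01, -0.074, 0.006], 0], [1, [-0.01, -0.074, 0.006], 0], [1, [-0.01, -0.074, 0.006], 0]]}}

```text
time: 22.0
ee_pos: [0.403, -0.1205, 0.0349]
tool_rot: [[-0.054, 0.999, -0.003], [0.036, -0.001, -0.999], [-0.998, -0.055, -0.036]]
contact_force: [-0.6, -0.1, 0.2]
width: 0.001
```

Call:
{"fn": "arm_command", "kwargs": {"series": [[1, [0, 0.015, 0], 0], [1, [0, 0.024, 0], 0], [1, [0, 0.028, 0], 0], [1, [0, 0.031, 0], 0], [1, [0, 0.034, 0], 0], [1, [0, 0.036, 0], 0], [1, [0, 0.02, 0], 0], [1, [0, 0.0, 0], 0]]}}

```text
time: 23.0
ee_pos: [0.4026, -0.1206, 0.0349]
tool_rot: [[-0.054, 0.999, -0.003], [0.036, -0.001, -0.999], [-0.998, -0.054, -0.036]]
contact_force: [0.2, 0.7, 0.5]
width: -0.0
```

Run:
```python
from h import *
from workcell import ctrl
report(ctrl.grab_frame("side"))
```

```text
red [430. 279.] z70 [ 646.1 -250.4   61.6   22.7    0.8] z58 [ 652.9 -245.3   62.4   23.     0.8]
red [381. 224.] z70 [654.  -57.5  97.1  97.4   3.5] z58 [660.9 -49.9  98.4  98.7   3.5]
blue [374. 312.] z70 [ 489.9 -250.    63.3   25.5    2.4] z58 [ 494.7 -244.9   64.1   25.9    2.4]
blue [357. 290.] z70 [ 490.4 -184.2   97.    97.4   89.1] z58 [ 495.1 -178.2   98.3   98.7   89.1]
```

Call:
{"fn": "arm_command", "kwargs": {"series": [[1, [0, 0.02, 0], 0], [1, [0, 0.032, 0], 0], [1, [0, 0.036, 0], 0], [1, [0, 0.039, 0], 0], [1, [0, 0.042, 0], 0], [1, [0, 0.044, 0], 0], [1, [0, 0.02, 0], 0], [1, [0, 0.0, 0], 0]]}}

```text
time: 24.05
ee_pos: [0.3995, -0.1195, 0.0345]
tool_rot: [[-0.057, 0.998, -0.002], [0.037, 0.0, -0.999], [-0.998, -0.057, -0.037]]
contact_force: [-0.1, 0.2, 0.0]
width: -0.001
```

Run:
```python
from h import *
from workcell import ctrl
report(ctrl.grab_frame("side"))
```

```text
red [429. 279.] z70 [ 646.  -249.6   61.5   21.     0.8] z58 [ 652.8 -244.4   62.3   21.3    0.8]
red [381. 224.] z70 [653.7 -58.   97.1  96.3   3.1] z58 [660.6 -50.3  98.3  97.6   3.1]
blue [374. 312.] z70 [ 489.8 -250.6   63.6   25.4    2.4] z58 [ 494.6 -245.5   64.5   25.7    2.4]
blue [357. 289.] z70 [ 491.3 -183.    97.1   97.2   89.1] z58 [ 496.1 -177.    98.4   98.4   89.1]
```

Call:
{"fn": "arm_command", "kwargs": {"series": [[1, [0, 0.025, 0], 0], [1, [0, 0.042, 0], 0], [1, [0, 0.046, 0], 0], [1, [0, 0.05, 0], 0], [1, [0, 0.053, 0], 0], [1, [0, 0.053, 0], 0], [1, [0, 0.02, 0], 0], [1, [0, 0.0, -0.01], 0]]}}

```text
time: 25.1
ee_pos: [0.3967, -0.1088, 0.0346]
tool_rot: [[-0.06, 0.998, -0.002], [0.038, 0.0, -0.999], [-0.997, -0.06, -0.038]]
contact_force: [-0.5, 0.6, 0.1]
width: 0.002
```

Run:
```python
from h import *
from workcell import ctrl
report(ctrl.grab_frame("side"))
```

```text
red [429. 279.] z70 [ 646.1 -249.8   61.6   21.4    0.8] z58 [ 652.9 -244.7   62.4   21.7    0.8]
red [382. 224.] z70 [652.9 -56.9  96.8  98.2   2. ] z58 [659.8 -49.3  98.1  99.4   2. ]
blue [374. 312.] z70 [ 4.903e+02 -2.505e+02  6.200e+01  2.500e+01  4.000e-01] z58 [ 4.951e+02 -2.454e+02  6.280e+01  2.530e+01  4.000e-01]
blue [357. 289.] z70 [ 493.2 -181.8   96.8   96.9   86.3] z58 [ 498.  -175.8   98.1   98.2   86.3]
```

Call:
{"fn": "arm_command", "kwargs": {"series": [[1, [0, 0, -0.03], 0], [1, [0, 0.03, -0.045], 0], [1, [0, 0.072, -0.045], 0], [1, [0, 0.072, -0.04], 0], [1, [0, 0.072, -0.03], 0], [1, [0, 0.072, -0.02], 0], [1, [0, 0.072, -0.015], 0], [1, [0, 0.072, -0.015], 0]]}}

```text
time: 26.15
ee_pos: [0.4653, -0.0922, 0.0304]
tool_rot: [[-0.063, 0.998, -0.003], [0.041, -0.001, -0.999], [-0.997, -0.063, -0.04]]
contact_force: [-0.7, 0.5, 0.4]
width: 0.003
```

Call:
{"fn": "arm_command", "kwargs": {"series": [[1, [0, 0, 0.012], 0], [1, [0, 0, 0.018], 0], [1, [0, 0, 0.022], 0], [1, [0, 0, 0.025], 0], [1, [0, 0, 0.027], 0], [1, [0, 0, 0.027], 0], [1, [0, 0.0, 0.01], 0], [1, [0, 0.0, -0.02], 0]]}}

```text
time: 27.15
ee_pos: [0.4659, -0.0725, 0.0313]
tool_rot: [[-0.062, 0.998, -0.004], [0.04, -0.002, -0.999], [-0.997, -0.062, -0.04]]
contact_force: [0.2, 0.7, -0.4]
width: 0.002
```

Run:
```python
from h import *
from workcell import ctrl
report(ctrl.grab_frame("side"))
```

```text
red [429. 279.] z70 [ 646.  -249.8   61.5   21.6    1. ] z58 [ 652.8 -244.7   62.3   21.8    1. ]
red [382. 223.] z70 [653.1 -56.9  96.5  98.1   2.1] z58 [660.  -49.3  97.8  99.4   2.1]
blue [362. 296.] z70 [ 493.2 -199.3  129.2   96.7   89.8] z58 [ 498.  -193.6  130.9   98.    89.8]
```

Blue is square against the rail and about 1 mm from its tab centre. Next I nudge red about 4 mm towards +x, taking its CCW turn out, by pushing its left face slightly outboard of centre.

Call:
{"fn": "arm_command", "kwargs": {"series": [[1, [0, 0.0, -0.02], 0], [1, [-0.003, 0.04, -0.033], 0], [1, [-0.006, 0.08, -0.033], 0], [1, [-0.007, 0.105, -0.033], 0], [1, [-0.007, 0.11, -0.033], 0], [1, [-0.007, 0.114, -0.033], 0], [1, [-0.007, 0.116, -0.033], 0], [1, [-0.007, 0.116, -0.033], 0]]}}

```text
time: 28.2
ee_pos: [0.5805, -0.0361, 0.0323]
tool_rot: [[-0.064, 0.998, -0.004], [0.042, -0.001, -0.999], [-0.997, -0.064, -0.042]]
contact_force: [-0.3, -0.5, 0.2]
width: -0.001
```

Call:
{"fn": "arm_command", "kwargs": {"series": [[1, [0, 0.003, 0], 0], [1, [0, 0.006, 0], 0], [1, [0, 0.009, 0], 0], [1, [0, 0.012, 0], 0], [1, [0, 0.014, 0], 0], [1, [0, 0.016, 0], 0], [1, [0, 0.016, 0], 0], [1, [0, 0.005, 0], 0]]}}

```text
time: 29.2
ee_pos: [0.5858, -0.0361, 0.032]
tool_rot: [[-0.063, 0.998, -0.003], [0.042, -0.001, -0.999], [-0.997, -0.063, -0.042]]
contact_force: [-0.5, 0.7, -0.1]
width: 0.004
```

Run:
```python
from h import *
from workcell import ctrl
report(ctrl.grab_frame("side"))
```

```text
red [429. 279.] z70 [ 646.  -250.    61.5   21.8    0.8] z58 [ 652.8 -244.8   62.3   22.1    0.8]
red [384. 224.] z70 [654.8 -55.5  95.5 100.2   0.7] z58 [661.7 -47.9  96.7 101.5   0.7]
blue [363. 296.] z70 [ 493.1 -198.9  127.2   97.5   89.7] z58 [ 497.9 -193.2  128.9   98.8   89.7]
```

Call:
{"fn": "arm_command", "kwargs": {"series": [[1, [0, -0.015, 0], 0], [0.4, [0, -0.02, -0.04], 0], [0.4, [0, -0.02, -0.085], 0], [0.4, [0, 0.02, -0.09], 0], [0.4, [0.005, 0.06, -0.09], 0], [0.4, [0.016, 0.075, -0.085], 0], [0.4, [0.016, 0.075, -0.08], 0], [0.4, [0.016, 0.075, -0.07], 0]]}}

```text
time: 30.25
ee_pos: [0.6565, 0.0343, 0.0137]
tool_rot: [[-0.067, 0.998, -0.003], [0.043, -0.0, -0.999], [-0.997, -0.067, -0.043]]
contact_force: [0.2, -0.4, -0.5]
width: 0.598
```

Call:
{"fn": "arm_command", "kwargs": {"series": [[0.4, [0, 0, 0.01], 0], [0.4, [0, 0, 0.018], 0], [0.4, [0, 0, 0.026], 0], [0.4, [0, 0, 0.034], 0], [0.4, [0, 0, 0.042], 0], [0.4, [0, 0, 0.048], 0], [0.4, [0, 0, 0.052], 0], [0.4, [0, 0, 0.052], 0]]}}

```text
time: 31.25
ee_pos: [0.6571, -0.0161, 0.013]
tool_rot: [[-0.065, 0.998, -0.003], [0.045, -0.0, -0.999], [-0.997, -0.065, -0.045]]
contact_force: [1.2, 6.6, 5.6]
width: 0.599
```

Run:
```python
from h import *
from workcell import ctrl
g=ctrl.grab_frame("side");report(g)
cv2.imwrite("pics/c7.png",cv2.resize(g["frame"][130:330,300:500],(600,600),interpolation=cv2.INTER_CUBIC)[:,:,::-1])
```

```text
red [429. 279.] z70 [ 646.  -249.8   61.5   21.4    0.8] z58 [ 652.8 -244.7   62.3   21.7    0.8]
red [388. 231.] z70 [ 6.534e+02 -8.600e+01  9.580e+01  9.830e+01  3.000e-01] z58 [ 6.603e+02 -7.870e+01  9.710e+01  9.960e+01  3.000e-01]
blue [362. 296.] z70 [ 493.4 -198.6  127.2   97.3   89.8] z58 [ 498.2 -192.9  128.8   98.6   89.8]
```

View pics/c7.png

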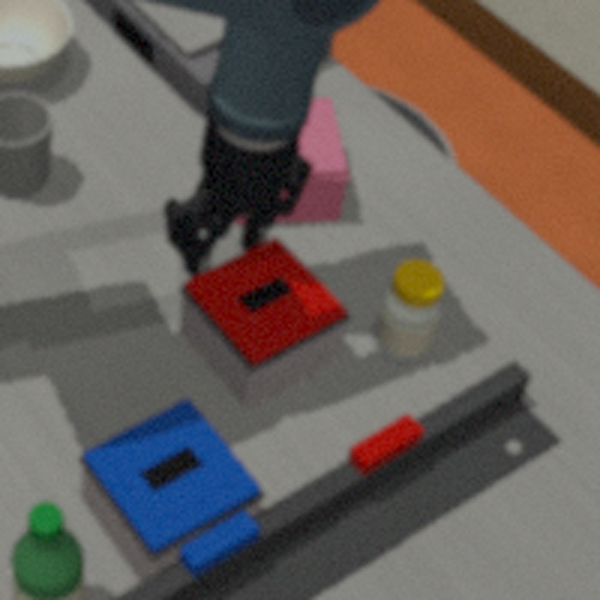

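Side crop: the fingers are spread behind the red pan, which is square and sliding in line with its tab. Blue is flat at its own tab. I'll keep pushing.

Call:
{"fn": "arm_command", "kwargs": {"series": [[0.4, [0, 0, 0.011], 0], [0.4, [0, 0, 0.022], 0], [0.4, [0, 0, 0.033], 0], [0.4, [0, 0, 0.044], 0], [0.4, [0, 0, 0.055], 0], [0.4, [0, 0, 0.066], 0], [0.4, [0, 0, 0.075], 0], [0.4, [0, 0, 0.082], 0]]}}

```text
time: 32.3
ee_pos: [0.6575, -0.0963, 0.0109]
tool_rot: [[-0.063, 0.998, -0.003], [0.048, -0.0, -0.999], [-0.997, -0.063, -0.048]]
contact_force: [-0.3, 10.3, 9.5]
width: 0.599
```

Call:
{"fn": "arm_command", "kwargs": {"series": [[0.4, [0, 0, 0.005], 0], [0.4, [0, 0, 0.009], 0], [0.4, [0, 0, 0.013], 0], [0.4, [0, 0, 0.016], 0], [0.4, [0, 0, 0.018], 0], [0.4, [0, 0, 0.02], 0], [0.4, [0, 0, 0.022], 0], [0.4, [0, 0, 0.022], 0]]}}

```text
time: 33.3
ee_pos: [0.6571, -0.1124, 0.011]
tool_rot: [[-0.064, 0.998, -0.002], [0.056, 0.001, -0.998], [-0.996, -0.064, -0.056]]
contact_force: [-0.5, 19.5, 9.3]
width: 0.599
```

Run:
```python
from h import *
from workcell import ctrl
g=ctrl.grab_frame("side");report(g)
```

```text
red [429. 278.] z70 [ 646.9 -248.4   63.4   25.1    1.8] z58 [ 653.8 -243.3   64.2   25.4    1.8]
red [413. 257.] z70 [ 653.9 -181.9   97.3   99.     0.9] z58 [ 660.8 -175.9   98.6  100.4    0.9]
blue [362. 296.] z70 [ 4.932e+02 -1.986e+02  9.700e+01  1.282e+02  2.000e-01] z58 [ 4.980e+02 -1.928e+02  9.830e+01  1.299e+02  2.000e-01]
```

The force has risen to 19.5 N, so red is against the rail. I'll back away, rise and check from overhead.

Call:
{"fn": "arm_command", "kwargs": {"series": [[0.4, [0, 0, -0.02], 0], [0.4, [-0.01, 0, -0.05], 0], [0.4, [-0.06, 0, -0.06], 0], [0.4, [-0.11, -0.03, -0.05], 0], [0.4, [-0.17, -0.06, -0.03], 0], [0.4, [-0.23, -0.09, -0.01], 0], [0.4, [-0.28, -0.095, -0.0], 0], [0.4, [-0.28, -0.095, -0.0], 0]]}}

```text
time: 34.35
ee_pos: [0.5816, -0.1308, 0.302]
tool_rot: [[-0.054, 0.999, -0.004], [0.05, -0.001, -0.999], [-0.997, -0.054, -0.049]]
contact_force: [0.4, 0.4, -0.1]
width: 0.601
```

Run:
```python
from h import *
from workcell import ctrl
f=wrist("w8");report(f);report(ctrl.grab_frame("side"))
cv2.imwrite("pics/w8c.png",cv2.resize(f["frame"][120:280,180:480],(800,427),interpolation=cv2.INTER_CUBIC)[:,:,::-1])
```

```text
t 34.35 ee [ 0.5816 -0.1308  0.302 ] F [ 0.4  0.4 -0.1]
red [385. 210.] z70 [ 6.586e+02 -1.854e+02  9.680e+01  1.126e+02  2.000e-01] z58 [ 6.606e+02 -1.888e+02  9.960e+01  1.160e+02  2.000e-01]
blue [263. 208.] z70 [ 498.1 -185.8  114.3   97.1   89.3] z58 [ 495.4 -189.2  117.7  100.    89.3]
red [429. 278.] z70 [ 646.9 -248.1   63.5   24.5    1.8] z58 [ 653.7 -243.    64.3   24.9    1.8]
red [413. 258.] z70 [ 6.541e+02 -1.832e+02  9.650e+01  9.520e+01  1.000e-01] z58 [ 6.610e+02 -1.772e+02  9.780e+01  9.650e+01  1.000e-01]
blue [363. 296.] z70 [ 493.  -198.8  128.3   97.1   89.8] z58 [ 497.8 -193.   130.    98.3   89.8]
```

View pics/w8c.png

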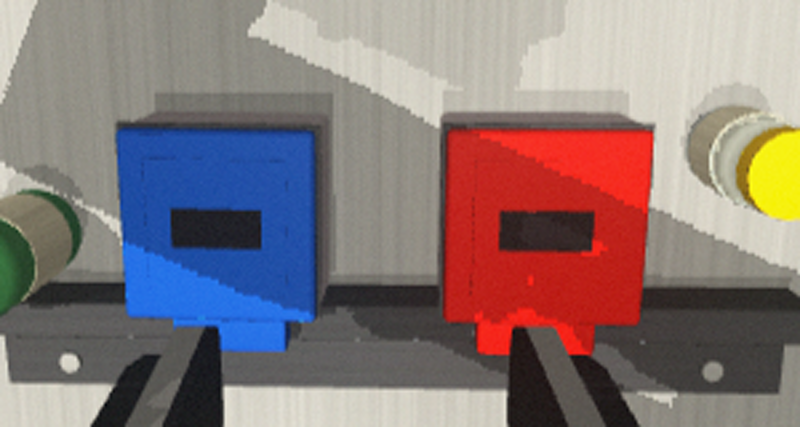

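The overhead crop shows both lids meeting their tabs: blue's centre at (217,225) over its tab at (232,335), and red's at (548,225) over its tab at (535,335). The casts give red x 658.6 against its tab at 658.9, and blue x 498.1 against 499.2, both within 1° of square. Last I'll check that the bystanders haven't moved, then hand in.

Run:
```python
from h import *
from workcell import ctrl
def cen(fr,r,lo,hi):
    x0,y0,x1,y1=r;h=cv2.cvtColor(fr[y0:y1,x0:x1],cv2.COLOR_RGB2HSV);m=cv2.inRange(h,lo,hi);M=cv2.moments(m,True)
    return round(M["m10"]/M["m00"]+x0,1),round(M["m01"]/M["m00"]+y0,1),int(M["m00"])
now=ctrl.grab_frame("side")["frame"];old=np.load("side.npz")["frame"]
for nm,r,lo,hi in [("bottle",(295,290,335,345),(45,80,30),(85,255,255)),("jar",(425,210,452,235),(20,130,80),(35,255,255)),("pink",(365,155,425,210),(160,60,60),(175,190,255)),("yellow",(215,225,285,290),(20,150,60),(35,255,255))]:
    print(nm,cen(old,r,lo,hi),cen(now,r,lo,hi))
o=ctrl.get_obs();print(o["time"],o["contact_force"],ctrl.close_job())
```

```text
bottle (315.3, 314.5, 536) (315.2, 314.4, 542)
jar (438.9, 224.0, 205) (439.0, 223.9, 205)
pink (394.5, 182.7, 1462) (395.5, 185.1, 1301)
yellow (250.2, 257.1, 1988) (250.2, 257.1, 1981)
the job is handed in; nothing more can be done
34.5 [ 0.30407796 -0.76810697 -0.12261854] None
```

I pushed both pans against the rail in front of their own tabs and handed the job in at 34.5 s, with the robot clear of everything.

**Last checks:**

| Pan | Measured x (mm) | Tab x (mm) | Angle from square, overhead / side view |
|---|---|---|---|
| Red | 658.6 | 658.9 | 0.2° / 0.1° |
| Blue | 498.1 | 499.2 | 0.7° / 0.2° |

- **Against the rail:** the outer edges of both lids lie on the same line to about 0.5 mm. Red met the rail at about 19.5 N. Blue took presses of about 11–17 N, and I did not read the force on its last one.
- **Bystanders:** the bottle, the jar and the yellow pan are within 0.1–0.2 px of where they started. The pink pan's colour patch reads 1–2 px off with fewer pixels. That's probably the arm covering part of it, since I never worked near it, but I did not check. I did not re-measure the cup, the bowl or the pepper mill.

**What went wrong or disagreed:**
- **First push:** the fingers skated over blue's lid at about 10 N without moving it measurably, because the tips sit higher than the stated TCP.
- **Sideways drift:** blue slid about 7 mm to one side while being squared and needed several nudges back.
- **Calibration:** the fixed cameras disagreed with the wrist camera by 5–10 mm. I used the wrist for absolute positions, with the side camera offset to match.
- **Tool tilt:** the tool had leaned about 4° by the end, from re-basing moves while under load.

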